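Put the spare microscope objectives away in their cups

TASK

Four spare microscope objectives (slim steel barrels with coloured caps) stand about the bench: stand each one upright on the floor of the open storage cup of its own colour, one after another from the shortest to the tallest, that is red, yellow, green, then blue. They are delicate, so set them down rather than dropping them, and leave the black eyepiece and the white-lidded specimen jar standing where they are.

Things in the scene. Friction and masses are not known exactly. Their poses are not given: they have to be found in the camera images.
- objective_red: the red microscope objective: a bare steel barrel of 24 mm diameter standing upright, with a red band and a red dust cap (22 mm across, 8 mm high) on its top; 46 mm tall over all, about 90 g. Loose. Origin at the centre of its underside, z axis up along the barrel; round, so its yaw does not matter.
- objective_yellow: the yellow microscope objective: a bare steel barrel of 24 mm diameter standing upright, with a yellow band and a yellow dust cap (22 mm across, 8 mm high) on its top; 52 mm tall over all, about 100 g. Loose. Origin at the centre of its underside, z axis up along the barrel; round, so its yaw does not matter.
- objective_green: the green microscope objective: a bare steel barrel of 24 mm diameter standing upright, with a green band and a green dust cap (22 mm across, 8 mm high) on its top; 58 mm tall over all, about 110 g. Loose. Origin at the centre of its underside, z axis up along the barrel; round, so its yaw does not matter.
- objective_blue: the blue microscope objective: a bare steel barrel of 24 mm diameter standing upright, with a blue band and a blue dust cap (22 mm across, 8 mm high) on its top; 64 mm tall over all, about 120 g. Loose. Origin at the centre of its underside, z axis up along the barrel; round, so its yaw does not matter.
- cup_red: the red storage cup: a low open round cup, all red, 51 mm outside diameter, 45 mm inside diameter, 16 mm high, floor 4 mm thick (flat inner floor 4 mm above the table). Fixed to the table, though in a new place each time. Origin at the centre of its underside, z axis up.
- cup_yellow: the yellow storage cup: a low open round cup, all yellow, 51 mm outside diameter, 45 mm inside diameter, 16 mm high, floor 4 mm thick (flat inner floor 4 mm above the table). Fixed to the table, though in a new place each time. Origin at the centre of its underside, z axis up.
- cup_green: the green storage cup: a low open round cup, all green, 51 mm outside diameter, 45 mm inside diameter, 16 mm high, floor 4 mm thick (flat inner floor 4 mm above the table). Fixed to the table, though in a new place each time. Origin at the centre of its underside, z axis up.
- cup_blue: the blue storage cup: a low open round cup, all blue, 51 mm outside diameter, 45 mm inside diameter, 16 mm high, floor 4 mm thick (flat inner floor 4 mm above the table). Fixed to the table, though in a new place each time. Origin at the centre of its underside, z axis up.
- eyepiece: a black microscope eyepiece standing upright, 29 mm diameter below and 36 mm above, 52 mm tall, 120 g, loose; not to be moved. Origin at the centre of its underside, z up.
- specimen_jar: a small pale jar with a white lid and a broad amber-brown band round its middle, 42 mm diameter, 55 mm tall, 90 g, loose; not to be moved. Origin at the centre of its underside, z up. (Also on the table: a loose grey pebble 44 mm across and 21 mm high among these things. All stand on the table top, z = 0, with at least about 90 mm between centres.)

How it is judged (in metres and radians):
On the way, in this order (a step that is already met when the one before it is completed fails the run):
1. the red objective stands released in the red cup (horizontal distance between objective_red and cup_red below 0.013 m and z of objective_red in the frame of cup_red between 0.001 and 0.008 m and angle between objective_red's own z axis and vertical below 0.12 rad and linear speed of objective_red below 0.03 m/s and contact force between objective_red and the fingers below 0.05 N), for 0.2 s.
2. the yellow objective stands released in the yellow cup (horizontal distance between objective_yellow and cup_yellow below 0.013 m and z of objective_yellow in the frame of cup_yellow between 0.001 and 0.008 m and angle between objective_yellow's own z axis and vertical below 0.12 rad and linear speed of objective_yellow below 0.03 m/s and contact force between objective_yellow and the fingers below 0.05 N), for 0.2 s.
3. the green objective stands released in the green cup (horizontal distance between objective_green and cup_green below 0.013 m and z of objective_green in the frame of cup_green between 0.001 and 0.008 m and angle between objective_green's own z axis and vertical below 0.12 rad and linear speed of objective_green below 0.03 m/s and contact force between objective_green and the fingers below 0.05 N), for 0.2 s.
4. the blue objective stands released in the blue cup (horizontal distance between objective_blue and cup_blue below 0.013 m and z of objective_blue in the frame of cup_blue between 0.001 and 0.008 m and angle between objective_blue's own z axis and vertical below 0.12 rad and linear speed of objective_blue below 0.03 m/s and contact force between objective_blue and the fingers below 0.05 N), for 0.2 s.
At the end, for the whole second after the job is handed in: Each objective stands upright (0.12 rad) in the cup of its colour, within 13 mm of the cup's centre, underside 1 to 8 mm above the cup's underside, at rest and released; eyepiece and jar upright (0.35 rad) and within 20 mm of their starting places (all of step 1 and all of step 2 and all of step 3 and all of step 4 and distance of each of eyepiece, specimen_jar from where it was at the start of the episode below 0.02 m and angle between each of eyepiece, specimen_jar's own z axis and vertical below 0.35 rad); the robot touches nothing.
It fails at once if the eyepiece is shifted more than 20 mm or knocked over (distance of eyepiece from where it was at the start of the episode above 0.02 m or angle between eyepiece's own z axis and vertical above 0.35 rad).
It fails at once if the specimen jar is shifted more than 20 mm or knocked over (distance of specimen_jar from where it was at the start of the episode above 0.02 m or angle between specimen_jar's own z axis and vertical above 0.35 rad).
It fails at once if an objective is dropped (falling freely out of the fingers with its underside more than 20 mm above the table) ((height (world z) of objective_red above 0.02 m and linear speed of objective_red above 0.3 m/s and contact force between objective_red and anything else below 0.01 N) or (height (world z) of objective_yellow above 0.02 m and linear speed of objective_yellow above 0.3 m/s and contact force between objective_yellow and anything else below 0.01 N) or (height (world z) of objective_green above 0.02 m and linear speed of objective_green above 0.3 m/s and contact force between objective_green and anything else below 0.01 N) or (height (world z) of objective_blue above 0.02 m and linear speed of objective_blue above 0.3 m/s and contact force between objective_blue and anything else below 0.01 N)).
It also fails if it takes over 112 s, if anything falls off the work surface, if the arm or the gripper's body presses on something with over 40 N, if the wrist force passes 120 N, or if a joint passes its speed limit or range.

ROBOT

A 7-joint arm with a two-finger parallel gripper is mounted at the origin on the work surface. World frame = base frame: x ahead of the robot, y to its left, z up, the work surface at z = 0. Lengths are in mm, angles in rad, forces in N, time in s.
With the tool pointing down it reaches from about 350 to 900 mm from the base axis. Payload 8.1 kg.
Tool frame: the origin (TCP) lies at the very end of the fingers, on their centre line; the grasp point (between the pads) lies 19 mm behind it; z points along the fingers, y is the direction in which the jaws open and shut (so a half turn about z gives the same grasp; the last joint's range is limited). The gripper opens to 85 mm and grips with 20 to 120 N. Pads are 22 mm wide; open, the fingers measure 114 mm over their backs; the gripper's body (76 mm by 85 mm) begins 54 mm behind the grasp point. The pads swing forward as they close: fully open they stand 13 mm farther back than shut.
Start: joints at [-1.369, 0.434, 0.025, 1.573, -0.012, 1.134, -0.075], TCP at [187.591, 596.197, 231.323] pointing down, gripper open.
Joint ranges: [-2.62, 2.62], [-0.44, 2.09], [-1.27, 1.32], [0.08, 2.57], [-1.32, 4.46], [0.12, 2], [-2.74, 2.74]. Speed limits (rad/s): [2.22, 2.22, 3.01, 3.01, 3.14, 3.14, 3.14].

INTERFACE

Orientations are given as a rotation vector (axis times angle).
In Python, from rig import arm, vision gives the robot as it stands.
- The arm moves only by the tool jog_arm, never from a script. Its argument "steps" is a list of rows, each an object of numbers: "x", "y", "z": the shift along the world's x, y, z in mm; "turn": the turn about the world's z in rad. In form: [{"x": .., "y": .., "z": .., "turn": ..}, ...]. A call has 1 to 8 rows; each row shifts and turns the pose as measured when the row begins; what a row does not reach is not made up. A row lasts 1/8 s, in which the tool goes at most 62.5 mm and 10.7 degrees, less where a joint would pass 70% of its speed; a pose out of reach is approached as far as the arm can. A call with a gripper value outside its range is refused whole. "hand" is the opening, from -1 (shut) to 1 (fully open), so that 0 is half open, set as the call begins (left out, the last holds). The fingers move at their own pace and stop on an object; "force" is the grip in N (left out, the last holds). Time passes only in rows, so rows that do not move let the fingers close. It gives the time, the measured TCP pose, the force and the opening at its end, in the units of the state.
- arm.state(): the state, without advancing time (a new reading comes with each control period).
- vision.camera(name): name is "side" or "top"; returns a dict with "frame" (420x560x3 uint8, red, green, blue), "range_z" (420x560 float32, mm along the optical axis (not along the pixel's ray), 0 where there is no reading), "fovy" (degrees; the focal length in pixels is half the picture's height over the tangent of half this angle, whatever the lens; pixels are square), "cx", "cy" (the principal point, pixels), "cam_to_world" (4x4, takes a point from camera to world coordinates). Camera axes: x right, y down, z forward; pixel columns grow to the right and rows downward; lengths in mm; the calibration is good to about 2 mm. A picture is of the moment at which its call begins.
- arm.finish_job(): hands the job in, once; it reports no verdict.
The state is a dict: "clock": time; "joints": joint angles; "joint_velocities": joint speeds; "effort": joint torques, N m; "ee_pos": TCP position; "eef_rot": TCP orientation; "force": force on the tool from outside, world axes, zero at the start; "torque": the same for the moment, N m; "gripper_width": finger opening in mm.
Only numpy, scipy, OpenCV 4.12 (cv2) and the standard library are available. Lean on these libraries where they do the work, as an engineer would, in place of code of your own. Each camera call takes 0.05 s, during which the arm holds its last target. There are 200 camera calls.

## Working session

There is one attempt and no reset: what is moved stays moved. The work goes in short steps, Python scripts to look and compute and a tool call to move; the robot and the scene stay as the last step left them, time stands still between calls to the robot, and variables do not carry over. Pictures are saved under pics/ and viewed, about 12 in all and at most 16, crops included, and the job is handed in when it is done.

Besides the shell and the picture viewer there is one more tool, called after "Call:" as a command line: name --argument value ..., lists and objects as JSON in quotes. jog_arm: Moves the arm, as the interface text tells. Its arguments: {"type":"object","properties":{"steps":{"type":"array","items":{"type":"object","properties":{"x":{"type":"number"},"y":{"type":"number"},"z":{"type":"number"},"turn":{"type":"number"}}}},"hand":{"type":"number"},"force":{"type":"number"}},"required":["steps"]}

```bash
mkdir -p pics; ls; python3 - <<'E'
from rig import arm, vision
import cv2,numpy as np
print(arm.state())
for n in("top","side"):
    c=vision.camera(n); cv2.imwrite(f"pics/{n}0.png",c["frame"][:,:,::-1]); np.savez(f"{n}0.npz",**c)
    print(n,c["fovy"],c["cx"],c["cy"],c["cam_to_world"].round(3).tolist())
E
```

```text
pics
{'clock': 0.0, 'joints': array([-1.36858416,  0.43521159,  0.0249862 ,  1.5740891 , -0.01159023,
        1.13401519, -0.07510415]), 'joint_velocities': array([-0.00132902, -0.00173805, -0.00034906,  0.00140386,  0.00020987,
       -0.00122917, -0.00096217]), 'effort': array([ 5.86469323e-04, -6.70476151e+01,  1.02555726e+00, -3.16213489e+01,
        1.56582368e-02,  1.23505955e-02,  3.64822540e-05]), 'ee_pos': array([187.48396276, 595.68620252, 230.53630737]), 'eef_rot': array([-4.77060577e-01, -3.10507486e+00,  2.47578779e-03]), 'force': array([ 0.51555588, -1.01114516,  0.05443202]), 'torque': array([-0.00356247, -0.02324326,  0.01153038]), 'gripper_width': 85.08321920617972}
top 45.7551665634059 286.4691641521078 213.81599626432413 [[-0.002, -0.979, 0.202, 307.455], [-1.0, 0.002, -0.001, -0.381], [0.001, -0.202, -0.979, 1158.708], [0.0, 0.0, 0.0, 1.0]]
side 47.85898258274358 272.43580079874476 211.27072091661756 [[-0.969, -0.171, 0.177, 367.586], [-0.246, 0.642, -0.726, 737.588], [0.01, -0.748, -0.664, 724.819], [0.0, 0.0, 0.0, 1.0]]
```

View pics/top0.png

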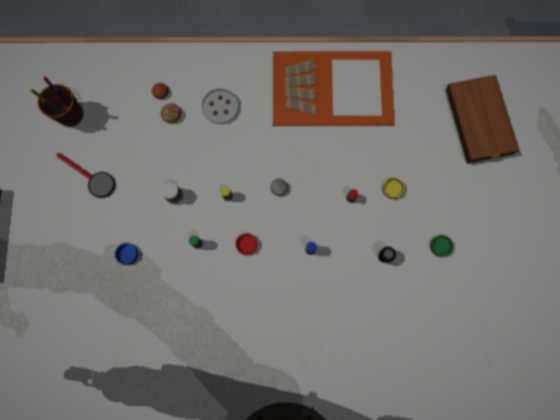

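View pics/side0.png

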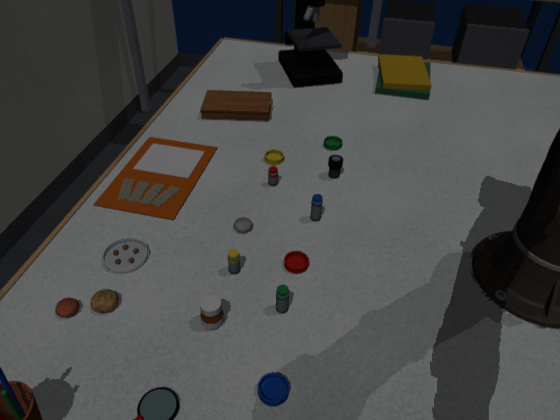

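The top view shows all items. Caps: red (353,195), yellow (225,190), green (195,240), blue (312,246). Cups: red (247,244), yellow (394,188), green (441,245), blue (126,254). Jar (173,191), eyepiece (387,254), pebble (279,187). The side view confirms the layout and the same objects. Next I'll measure with colour and depth.

```bash
cat > h.py <<'E'
import numpy as np,cv2
def geom(c):
    f=c["frame"].shape[0]/2/np.tan(np.radians(float(c["fovy"]))/2); T=c["cam_to_world"]
    v,u=np.mgrid[:420,:560]; d=np.stack([(u-c["cx"])/f,(v-c["cy"])/f,np.ones(u.shape)],-1)@T[:3,:3].T
    return d,T[:3,3],d*c["range_z"][...,None]+T[:3,3]
HUE=dict(red=(0,8),yellow=(24,35),green=(50,85),blue=(105,128))
def plane(d,o,z): return o+d*((z-o[2])/d[...,2])[...,None]
def blobs(c,col):
    hsv=cv2.cvtColor(c["frame"],cv2.COLOR_RGB2HSV); H=hsv[...,0].astype(int); lo,hi=HUE[col]
    m=((H>=lo)&(H<=hi)|((col=="red")&(H>172)))&(hsv[...,1]>130)&(hsv[...,2]>50)
    n,L,s,ce=cv2.connectedComponentsWithStats(m.astype(np.uint8))
    return [(L==i,s[i,4],ce[i]) for i in range(1,n) if s[i,4]>=25]
E
python3 - <<'E'
from h import *
HT=dict(red=46,yellow=52,green=58,blue=64)
for n in("top","side"):
    c=np.load(n+"0.npz"); d,o,P=geom(c)
    for col in HT:
        for m,a,ce in blobs(c,col):
            p=P[m]; mid=np.median(p,0)
            if not(300<mid[0]<720 and abs(mid[1])<420): continue
            # circle fit to outline rays at assumed plane: cups z=16 / caps top
            cup=a>250 if n=="top" else np.percentile(p[:,2],95)<30
            z=16 if cup else HT[col]
            k=m&(abs(P[...,2]-z)<4)
            q=plane(d,o,z)[k]
            r=cv2.minEnclosingCircle(q[:,:2].astype(np.float32)) if len(q)>3 else None
            print(n,col,"cup" if cup else "cap",a,ce.round(),"medz %.0f p95 %.0f"%(mid[2],np.percentile(p[:,2],95)),"n",len(q),"mean",q[:,:2].mean(0).round(1),"circ",np.round(np.hstack(r),1) if r else r)
c=np.load("top0.npz");d,o,P=geom(c)
for nm,(u,v),z in(("jar",(173,186),55),("eye",(389,253),52),("peb",(279,187),20)):
    w=P[v-14:v+15,u-14:u+15].reshape(-1,3); w=w[w[:,2]>z-5]; print(nm,w.mean(0).round(),np.ptp(w,axis=0).round())
E
```

```text
top red cap 64 [353. 194.] medz 45 p95 49 n 53 mean [ 584.6 -154.7] circ [ 584.5 -154.7    9.8]
top red cup 337 [246. 244.] medz 4 p95 17 n 48 mean [466.8  88.7] circ [472.5  92.2  24.1]
top yellow cup 317 [393. 188.] medz 4 p95 16 n 53 mean [ 596.8 -252.3] circ [ 607.  -254.3   24.4]
top yellow cap 58 [225. 191.] medz 51 p95 54 n 48 mean [589.9 138.9] circ [589.4 139.4   9.8]
top green cap 49 [194. 240.] medz 58 p95 62 n 47 mean [474.4 206.1] circ [474.1 206.3   8.7]
top green cup 313 [441. 246.] medz 3 p95 15 n 30 mean [ 458.3 -352.1] circ [ 468.  -359.5   23.6]
top blue cap 71 [311. 247.] medz 63 p95 66 n 60 mean [459.9 -55.8] circ [460.1 -56.    9.5]
top blue cup 296 [127. 254.] medz 5 p95 17 n 46 mean [445.4 360.3] circ [450.9 369.2  24. ]
side red cap 42 [272. 169.] medz 44 p95 46 n 36 mean [ 586.2 -153.5] circ [ 586.8 -154.3   11. ]
side red cup 396 [296. 262.] medz 4 p95 15 n 81 mean [475.   96.9] circ [475.4  94.   26.3]
side yellow cup 220 [274. 156.] medz 6 p95 14 n 38 mean [ 606.9 -251.1] circ [ 606.8 -252.4   26.8]
side yellow cap 83 [233. 254.] medz 50 p95 52 n 69 mean [591.6 139.3] circ [591.  139.6  10.9]
side green cup 67 [332. 143.] medz 1 p95 14 n 10 mean [ 467.6 -341.1] circ [ 468.1 -345.9   17.5]
side green cap 78 [282. 289.] medz 56 p95 58 n 76 mean [476.8 207.1] circ [476.8 207.1   9.9]
side blue cap 57 [317. 198.] medz 61 p95 64 n 43 mean [461.1 -55.4] circ [461.7 -55.7  10.6]
side blue cup 737 [273. 388.] medz 4 p95 15 n 174 mean [452.4 371.4] circ [451.5 370.3  25.9]
jar [584. 259.  84.] [ 303.  287. 1109.]
eye [ 444. -226.   62.] [ 155.  244. 1112.]
peb [599.  16.  61.] [ 320.   35. 1144.]
```

```bash
cat >> h.py <<'E'
from scipy.optimize import least_squares
def proj(c,X):
    f=210/np.tan(np.radians(float(c["fovy"]))/2); T=np.linalg.inv(c["cam_to_world"])
    q=X@T[:3,:3].T+T[:3,3]; return np.stack([q[:,0]/q[:,2]*f+c["cx"],q[:,1]/q[:,2]*f+c["cy"]],1)
def cupfit(c,m,x0,rings=((25.5,0),(25.5,16))):
    """fit centre of a stack of rings (radius,z) so the silhouette's bounding box equals the mask's"""
    k=cv2.convexHull(np.argwhere(m)[:,::-1].astype(np.int32))[:,0]
    box=np.r_[k.min(0)-.5,k.max(0)+.5]; t=np.linspace(0,6.283,90)
    def r(x):
        p=np.vstack([proj(c,np.stack([x[0]+R*np.cos(t),x[1]+R*np.sin(t),0*t+z],1)) for R,z in rings])
        return np.r_[p.min(0),p.max(0)]-box
    s=least_squares(r,x0); return s.x.round(1),s.fun.round(1)
E
python3 - <<'E'
from h import *
C=dict(red=(473,92),yellow=(606,-254),green=(468,-360),blue=(451,369))
HT=dict(red=46,yellow=52,green=58,blue=64)
for n in("top","side"):
    c=np.load(n+"0.npz"); hsv=cv2.cvtColor(c["frame"],cv2.COLOR_RGB2HSV);H=hsv[...,0].astype(int);d,o,P=geom(c)
    for col,x0 in C.items():
        u,v=proj(c,np.array([[*x0,10.]]))[0].astype(int); lo,hi=HUE[col]
        m=((H>=lo-4)&(H<=hi+6)|((col=="red")&(H>165)))&(hsv[...,1]>90)&(hsv[...,2]>20)
        w=np.zeros_like(m); w[max(v-22,0):v+23,u-22:u+23]=1; m&=w
        m=cv2.morphologyEx(m.astype(np.uint8),cv2.MORPH_OPEN,np.ones((2,2)))>0
        nn,L,s,_=cv2.connectedComponentsWithStats(m.astype(np.uint8)); m=L==1+s[1:,4].argmax()
        print(n,col,m.sum(),*cupfit(c,m,x0))
c=np.load("top0.npz");d,o,P=geom(c)
for nm,(u,v),z in(("jar",(173,186),55),("eye",(389,253),52),("peb",(279,187),20)):
    w=P[v-14:v+15,u-14:u+15].reshape(-1,3); w=w[abs(w[:,2]-z)<5]; print(nm,len(w),np.median(w,0).round(),np.ptp(w,axis=0).round())
E
```

```text
top red 369 [470.7  89.3] [-0.2 -0.8  0.2  0.8]
top yellow 360 [ 604.8 -259.1] [-0.4 -0.7  0.4  0.7]
top green 351 [ 466.4 -364.6] [-1.  -1.3  1.   1.3]
top blue 382 [449.  368.7] [-0.6 -0.4  0.6  0.4]
side red 461 [472.1  93.7] [-0.2 -0.5  0.2  0.5]
side yellow 250 [ 604.9 -253.9] [-0.3 -0.2  0.3  0.1]
side green 209 [ 466.8 -359.4] [-0.7 -0.7  0.7  0.6]
side blue 854 [451.1 369. ] [-0.5 -0.6  0.5  0.5]
jar 219 [591. 267.  55.] [38. 39. 10.]
eye 194 [ 445. -228.   51.] [34. 34. 10.]
peb 156 [610.  16.  19.] [35. 35. 10.]
```

Call:
jog_arm --steps '[{"x": 28,"y": -54},{"x": 28,"y": -54},{"x": 28,"y": -54},{"x": 28,"y": -54},{"x": 28,"y": -54},{"x": 28,"y": -54},{"x": 28,"y": -54},{"x": 28,"y": -54}]' --hand 0.3 --force 40

```text
schema error: expected keys x, y, z, turn
```

Call:
jog_arm --steps '[{"x": 28,"y": -54,"z": 0,"turn": 0},{"x": 28,"y": -54,"z": 0,"turn": 0},{"x": 28,"y": -54,"z": 0,"turn": 0},{"x": 28,"y": -54,"z": 0,"turn": 0},{"x": 28,"y": -54,"z": 0,"turn": 0},{"x": 28,"y": -54,"z": 0,"turn": 0},{"x": 28,"y": -54,"z": 0,"turn": 0},{"x": 28,"y": -54,"z": 0,"turn": 0}]' --hand 0.3 --force 40

```text
clock: 1.1
ee_pos: [411.4, 154.1, 228.0]
eef_rot: [-0.464, -3.105, 0.004]
force: [1.3, 1.2, 0.3]
gripper_width: 55.8
```

Call:
jog_arm --steps '[{"x": 29,"y": -51,"z": 0,"turn": 0},{"x": 29,"y": -51,"z": 0,"turn": 0},{"x": 29,"y": -51,"z": 0,"turn": 0},{"x": 29,"y": -51,"z": 0,"turn": 0},{"x": 29,"y": -51,"z": 0,"turn": 0},{"x": 28,"y": -51,"z": -20,"turn": 0},{"x": 0,"y": 0,"z": -45,"turn": 0},{"x": 0,"y": 0,"z": -45,"turn": 0}]'

```text
clock: 2.1
ee_pos: [590.7, -168.6, 117.7]
eef_rot: [0.47, 3.1, -0.007]
force: [0.4, 0.4, -0.4]
gripper_width: 55.5
```

Call:
jog_arm --steps '[{"x": 0,"y": 0,"z": -20,"turn": 0},{"x": 0,"y": 0,"z": 0,"turn": 0},{"x": 0,"y": 0,"z": 0,"turn": 0}]'

```text
clock: 2.48
ee_pos: [587.8, -168.5, 93.4]
eef_rot: [-0.472, -3.104, 0.007]
force: [-0.0, 0.0, -0.4]
gripper_width: 55.6
```

Call:
jog_arm --steps '[{"x": -2,"y": 14,"z": 0,"turn": 0},{"x": 0,"y": 0,"z": 0,"turn": 0},{"x": 0,"y": 0,"z": 0,"turn": 0}]'

```text
clock: 2.85
ee_pos: [587.3, -152.8, 96.0]
eef_rot: [0.47, 3.104, -0.006]
force: [-0.6, -0.1, -0.6]
gripper_width: 55.8
```

```bash
python3 - <<'E'
from rig import arm, vision
import cv2,numpy as np
from h import *
print(arm.state()["ee_pos"])
ims=[]
for n in("top","side"):
    c=vision.camera(n); u,v=proj(c,np.array([[585.,-155,45]]))[0].astype(int)
    ims.append(cv2.resize(c["frame"][v-50:v+50,u-60:u+60,::-1],(480,400),interpolation=cv2.INTER_CUBIC)[:,:390])
cv2.imwrite("pics/r1.png",np.hstack(ims))
E
```

```text
[ 587.29574868 -152.83615979   96.04086911]
```

View pics/r1.png

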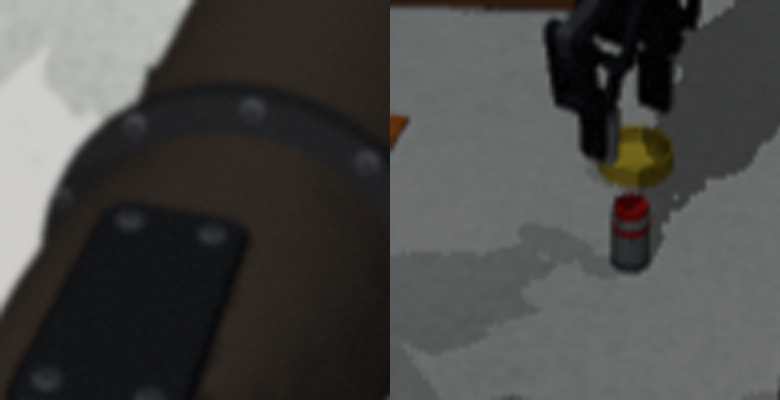

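The arm hides the top view. In the side crop the finger midpoint (about 628,110) is straight above the red cap (630,205), so I'll descend.

Call:
jog_arm --steps '[{"x": -2,"y": -2,"z": -25,"turn": 0},{"x": 0,"y": 0,"z": -25,"turn": 0},{"x": 0,"y": 0,"z": -20,"turn": 0},{"x": 0,"y": 0,"z": 0,"turn": 0},{"x": 0,"y": 0,"z": 0,"turn": 0}]'

```text
clock: 3.58
ee_pos: [586.5, -156.3, 25.8]
eef_rot: [0.471, 3.101, -0.007]
force: [0.1, 0.1, 0.2]
gripper_width: 55.7
```

Call:
jog_arm --steps '[{"x": -1,"y": 1,"z": -12,"turn": 0},{"x": 0,"y": 0,"z": 0,"turn": 0},{"x": 0,"y": 0,"z": 0,"turn": 0}]'

```text
clock: 3.95
ee_pos: [586.4, -155.5, 14.7]
eef_rot: [0.471, 3.098, -0.007]
force: [-0.0, 0.6, -0.3]
gripper_width: 55.3
```

Call:
jog_arm --steps '[{"x": 0,"y": 0,"z": 0,"turn": 0},{"x": 0,"y": 0,"z": 0,"turn": 0},{"x": 0,"y": 0,"z": 0,"turn": 0},{"x": 0,"y": 0,"z": 0,"turn": 0}]' --hand -1 --force 40

```text
clock: 4.45
ee_pos: [586.8, -155.6, 15.3]
eef_rot: [0.471, 3.097, -0.007]
force: [0.2, -0.4, -1.3]
gripper_width: 22.9
```

Call:
jog_arm --steps '[{"x": 0,"y": 0,"z": 15,"turn": 0},{"x": 0,"y": 0,"z": 30,"turn": 0},{"x": 0,"y": 0,"z": 40,"turn": 0},{"x": 0,"y": 0,"z": 0,"turn": 0},{"x": 0,"y": 0,"z": 0,"turn": 0}]'

```text
clock: 5.08
ee_pos: [586.3, -155.6, 105.5]
eef_rot: [0.471, 3.097, -0.007]
force: [0.7, 0.1, -1.0]
gripper_width: 22.6
```

```bash
python3 - <<'E'
from rig import arm, vision
import cv2,numpy as np
from h import *
p=arm.state()["ee_pos"];print(p)
c=vision.camera("side"); u,v=proj(c,np.array([p]))[0].astype(int)
cv2.imwrite("pics/r2.png",cv2.resize(c["frame"][v-50:v+50,u-50:u+50,::-1],(500,500),interpolation=cv2.INTER_CUBIC))
E
```

```text
[ 586.33582127 -155.60529275  105.45360103]
```

View pics/r2.png

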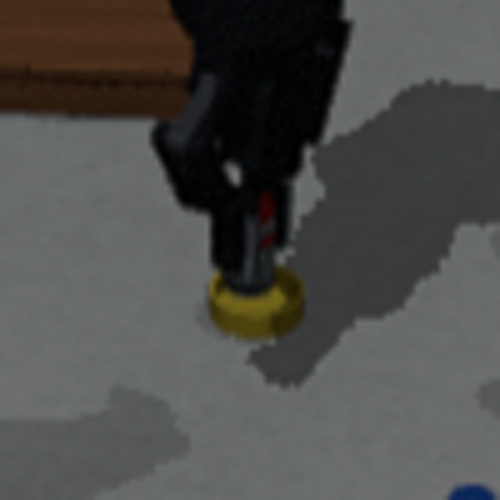

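The red objective is held upright between the fingers (red cap at 265,215 in the crop). Next: the red cup.

Call:
jog_arm --steps '[{"x": -19,"y": 40,"z": 0,"turn": 0},{"x": -22,"y": 48,"z": 0,"turn": 0},{"x": -22,"y": 48,"z": 0,"turn": 0},{"x": -22,"y": 48,"z": 0,"turn": 0},{"x": -19,"y": 40,"z": 0,"turn": 0},{"x": -8,"y": 20,"z": 0,"turn": 0},{"x": 0,"y": 0,"z": 0,"turn": 0},{"x": 0,"y": 0,"z": 0,"turn": 0}]'

```text
clock: 6.12
ee_pos: [466.8, 92.7, 100.7]
eef_rot: [0.474, 3.103, -0.016]
force: [0.4, 0.4, -1.6]
gripper_width: 22.6
```

Call:
jog_arm --steps '[{"x": 6,"y": -1,"z": -25,"turn": 0},{"x": 0,"y": 0,"z": -25,"turn": 0},{"x": 0,"y": 0,"z": 0,"turn": 0},{"x": 0,"y": 0,"z": 0,"turn": 0}]'

```text
clock: 6.62
ee_pos: [475.2, 87.1, 50.1]
eef_rot: [0.484, 3.1, -0.017]
force: [-0.2, -0.2, -0.7]
gripper_width: 22.2
```

```bash
cat > snap.py <<'E'
import sys
from rig import arm, vision
from h import *
name,r=sys.argv[1],50
s=arm.state(); p=s["ee_pos"]; print(p.round(1),s["joints"].round(2))
c=vision.camera("side"); u,v=proj(c,np.array([[p[0],p[1],p[2]]]))[0].astype(int); u=np.clip(u,r,559-r);v=np.clip(v,r,419-r)
cv2.imwrite(f"pics/{name}.png",cv2.resize(c["frame"][v-r:v+r,u-r:u+r,::-1],(500,500),interpolation=cv2.INTER_CUBIC))
E
python3 snap.py r3
```

```text
[475.2  87.1  50.1] [-0.59  0.47  0.38  2.13 -0.29  0.59  1.26]
```

View pics/r3.png

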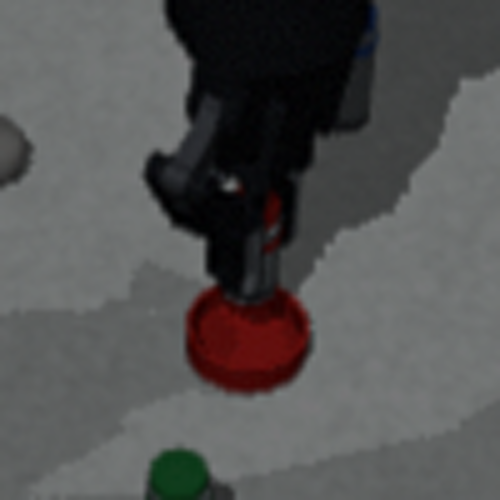

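Crop: barrel at about (258,290) over the cup rim centre (248,320). That is a few mm off, matching the pose reading. I'll correct it and lower.

Call:
jog_arm --steps '[{"x": -2,"y": 4,"z": 0,"turn": 0},{"x": 0,"y": 0,"z": 0,"turn": 0},{"x": 0,"y": 0,"z": -12,"turn": 0},{"x": 0,"y": 0,"z": -10,"turn": 0},{"x": 0,"y": 0,"z": 0,"turn": 0},{"x": 0,"y": 0,"z": 0,"turn": 0}]'

```text
clock: 7.42
ee_pos: [473.7, 91.8, 27.9]
eef_rot: [0.483, 3.098, -0.015]
force: [0.1, 0.0, -0.9]
gripper_width: 22.9
```

Call:
jog_arm --steps '[{"x": 0,"y": 0,"z": -5,"turn": 0},{"x": 0,"y": 0,"z": -3,"turn": 0},{"x": 0,"y": 0,"z": 0,"turn": 0},{"x": 0,"y": 0,"z": 0,"turn": 0}]'

```text
clock: 7.92
ee_pos: [474.0, 91.8, 19.5]
eef_rot: [0.483, 3.098, -0.015]
force: [-1.3, -0.1, -1.0]
gripper_width: 22.1
```

Call:
jog_arm --steps '[{"x": 0,"y": 0,"z": -1.5,"turn": 0},{"x": 0,"y": 0,"z": 0,"turn": 0},{"x": 0,"y": 0,"z": 0,"turn": 0}]'

```text
clock: 8.3
ee_pos: [474.4, 91.9, 19.5]
eef_rot: [0.484, 3.097, -0.013]
force: [0.1, 0.2, -0.9]
gripper_width: 22.6
```

Call:
jog_arm --steps '[{"x": 0,"y": 0,"z": -1.5,"turn": 0},{"x": 0,"y": 0,"z": -0.5,"turn": 0},{"x": 0,"y": 0,"z": 0,"turn": 0}]'

```text
clock: 8.68
ee_pos: [474.6, 91.9, 19.3]
eef_rot: [0.485, 3.096, -0.01]
force: [-0.2, 0.2, -0.9]
gripper_width: 22.4
```

Call:
jog_arm --steps '[{"x": -1,"y": 0,"z": -2.5,"turn": 0},{"x": 0,"y": 0,"z": 0,"turn": 0}]'

```text
clock: 8.93
ee_pos: [475.0, 91.9, 19.4]
eef_rot: [0.486, 3.094, -0.007]
force: [-0.0, 0.1, -1.0]
gripper_width: 22.8
```

```bash
python3 snap.py r4; python3 -c "
from rig import arm
s=arm.state();print(s['effort'].round(1),s['torque'].round(2),s['force'].round(2))"
```

```text
[475.   91.9  19.4] [-0.56  0.53  0.34  2.15 -0.33  0.51  1.28]
[ -0.1 -56.5   5.6 -16.1   0.    0.1   0. ] [-0.05  0.04  0.03] [ 0.33  0.24 -0.72]
```

View pics/r4.png

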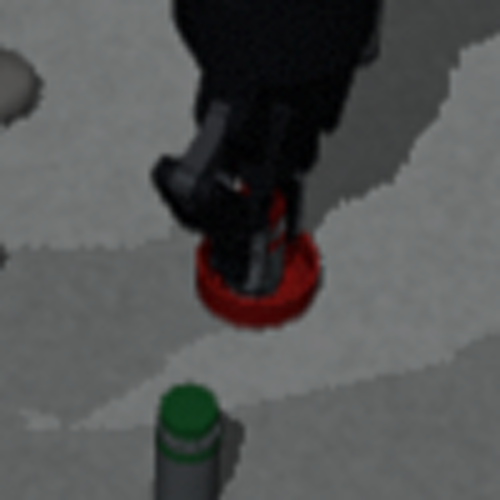

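The barrel is in the cup (255,280 in the crop) and TCP z matches the floor height, so I'll release and lift.

Call:
jog_arm --steps '[{"x": 0,"y": 0,"z": 0,"turn": 0},{"x": 0,"y": 0,"z": 0,"turn": 0},{"x": 0,"y": 0,"z": 0,"turn": 0}]' --hand 0.2

```text
clock: 9.35
ee_pos: [475.2, 91.9, 18.6]
eef_rot: [0.485, 3.094, -0.008]
force: [0.2, 0.2, 0.2]
gripper_width: 51.2
```

Call:
jog_arm --steps '[{"x": 0,"y": 0,"z": 15,"turn": 0},{"x": 0,"y": 0,"z": 30,"turn": 0},{"x": 0,"y": 0,"z": 45,"turn": 0},{"x": 0,"y": 0,"z": 10,"turn": 0},{"x": 0,"y": 0,"z": 0,"turn": 0}]'

```text
clock: 9.98
ee_pos: [474.7, 91.5, 123.7]
eef_rot: [0.486, 3.094, -0.008]
force: [-0.2, 0.5, -0.2]
gripper_width: 51.2
```

Call:
jog_arm --steps '[{"x": 35,"y": 14,"z": 0,"turn": 0},{"x": 45,"y": 19,"z": 0,"turn": 0},{"x": 30,"y": 12,"z": 0,"turn": 0},{"x": 6,"y": 2,"z": -10,"turn": 0},{"x": 0,"y": 0,"z": 0,"turn": 0},{"x": 0,"y": 0,"z": 0,"turn": 0}]'

```text
clock: 10.72
ee_pos: [588.2, 138.2, 107.4]
eef_rot: [-0.489, -3.103, 0.014]
force: [-0.4, -0.1, -0.3]
gripper_width: 51.0
```

```bash
cat > capchk.py <<'E'
import sys
from rig import vision
from h import *
HT=dict(red=46,yellow=52,green=58,blue=64)
for n in sys.argv[2:]:
    c=vision.camera(n);d,o,P=geom(c);col=sys.argv[1]
    for m,a,ce in blobs(c,col):
        p=P[m];mid=np.median(p,0)
        if not(300<mid[0]<720 and abs(mid[1])<420):continue
        k=p[:,2]>30
        print(n,col,a,ce.round(),"n>30mm",k.sum(),"ztop %.1f"%np.percentile(p[:,2],95),"mean of high",p[k].mean(0).round(1) if k.any() else "")
E
python3 capchk.py red side top; python3 capchk.py yellow side
```

```text
side red 78 [296. 249.] n>30mm 78 ztop 49.9 mean of high [476.7  94.   47.5]
side red 236 [296. 264.] n>30mm 2 ztop 15.4 mean of high [486.8  96.8  34.7]
top red 314 [246. 244.] n>30mm 92 ztop 50.5 mean of high [472.4  92.8  59. ]
side yellow 226 [274. 156.] n>30mm 1 ztop 14.5 mean of high [367.6 737.6 724.8]
side yellow 79 [233. 254.] n>30mm 79 ztop 51.7 mean of high [591.5 139.6  49.7]
```

Red is seated: cap top at z 50 (46+4) and within about 4 mm of the cup centre. Next is yellow.

Call:
jog_arm --steps '[{"x": 2,"y": 1,"z": -25,"turn": 0},{"x": 0,"y": 0,"z": -35,"turn": 0},{"x": 0,"y": 0,"z": -15,"turn": 0},{"x": 0,"y": 0,"z": 0,"turn": 0},{"x": 0,"y": 0,"z": 0,"turn": 0}]'

```text
clock: 11.5
ee_pos: [591.7, 139.6, 35.1]
eef_rot: [0.488, 3.098, -0.008]
force: [-0.1, 0.4, 0.5]
gripper_width: 51.1
```

Call:
jog_arm --steps '[{"x": -1,"y": 0,"z": -12,"turn": 0},{"x": 0,"y": 0,"z": -6,"turn": 0},{"x": 0,"y": 0,"z": 0,"turn": 0},{"x": 0,"y": 0,"z": 0,"turn": 0}]'

```text
clock: 12.0
ee_pos: [591.7, 140.0, 17.7]
eef_rot: [0.488, 3.095, -0.006]
force: [0.5, -0.4, 0.2]
gripper_width: 51.5
```

Call:
jog_arm --steps '[{"x": 0,"y": 0,"z": 0,"turn": 0},{"x": 0,"y": 0,"z": 0,"turn": 0},{"x": 0,"y": 0,"z": 0,"turn": 0},{"x": 0,"y": 0,"z": 0,"turn": 0}]' --hand -1

```text
clock: 12.5
ee_pos: [591.9, 140.0, 18.1]
eef_rot: [0.488, 3.095, -0.006]
force: [0.5, -0.4, 0.3]
gripper_width: 22.7
```

Call:
jog_arm --steps '[{"x": 0,"y": 0,"z": 15,"turn": 0},{"x": 0,"y": 0,"z": 35,"turn": 0},{"x": 0,"y": 0,"z": 40,"turn": 0},{"x": 0,"y": 0,"z": 10,"turn": 0},{"x": 0,"y": 0,"z": 0,"turn": 0}]'

```text
clock: 13.12
ee_pos: [591.4, 139.8, 123.4]
eef_rot: [0.488, 3.095, -0.005]
force: [-0.9, -0.3, -0.5]
gripper_width: 22.8
```

Call:
jog_arm --steps '[{"x": 2,"y": -40,"z": 0,"turn": 0},{"x": 2,"y": -55,"z": 0,"turn": 0},{"x": 2,"y": -55,"z": 0,"turn": 0},{"x": 2,"y": -55,"z": 0,"turn": 0},{"x": 2,"y": -55,"z": 0,"turn": 0},{"x": 2,"y": -50,"z": 0,"turn": 0},{"x": 2,"y": -45,"z": 0,"turn": 0},{"x": 0,"y": -20,"z": 0,"turn": 0}]'

```text
clock: 14.12
ee_pos: [598.4, -241.5, 113.3]
eef_rot: [-0.477, -3.099, 0.005]
force: [0.5, 0.2, -0.9]
gripper_width: 22.9
```

Call:
jog_arm --steps '[{"x": 0,"y": 0,"z": 0,"turn": 0},{"x": 0,"y": 0,"z": 0,"turn": 0}]'

```text
clock: 14.38
ee_pos: [597.4, -240.6, 111.4]
eef_rot: [-0.478, -3.096, 0.003]
force: [0.9, 0.6, -1.2]
gripper_width: 22.8
```

```bash
python3 capchk.py yellow side; python3 capchk.py red top
```

```text
side yellow 227 [274. 156.] n>30mm 0 ztop 14.2 mean of high 
top red 309 [246. 244.] n>30mm 93 ztop 51.3 mean of high [470.6  91.8  71.1]
```

Call:
jog_arm --steps '[{"x": 8,"y": -14,"z": 0,"turn": 0},{"x": 0,"y": 0,"z": -20,"turn": 0},{"x": 0,"y": 0,"z": -30,"turn": 0},{"x": 0,"y": 0,"z": -12,"turn": 0},{"x": 0,"y": 0,"z": 0,"turn": 0},{"x": 0,"y": 0,"z": 0,"turn": 0}]'

```text
clock: 15.22
ee_pos: [607.3, -251.9, 45.9]
eef_rot: [-0.469, -3.098, 0.001]
force: [0.2, -0.3, -1.6]
gripper_width: 22.5
```

```bash
python3 snap.py y1
```

```text
[ 607.3 -251.9   45.9] [ 0.06  0.7   0.39  1.68 -0.34  0.83  1.87]
```

View pics/y1.png

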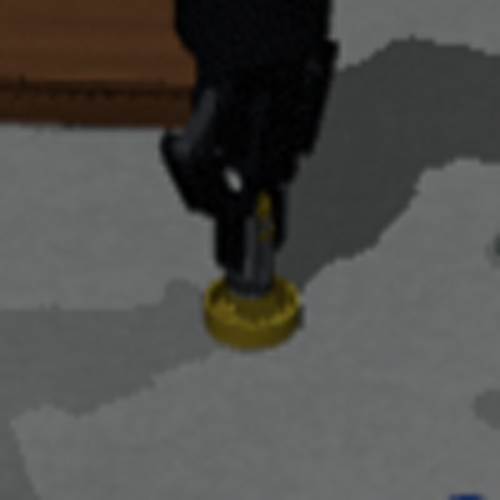

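The barrel (255,280) is centred over the yellow cup (252,310), so I'll lower it.

Call:
jog_arm --steps '[{"x": -2,"y": -2,"z": -8,"turn": 0},{"x": 0,"y": 0,"z": -8,"turn": 0},{"x": 0,"y": 0,"z": -5,"turn": 0},{"x": 0,"y": 0,"z": 0,"turn": 0},{"x": 0,"y": 0,"z": 0,"turn": 0}]'

```text
clock: 15.9
ee_pos: [606.0, -254.3, 24.9]
eef_rot: [-0.47, -3.1, 0.002]
force: [0.2, 0.2, -1.2]
gripper_width: 22.8
```

Call:
jog_arm --steps '[{"x": 0,"y": 0,"z": -2,"turn": 0},{"x": 0,"y": 0,"z": -2,"turn": 0},{"x": 0,"y": 0,"z": 0,"turn": 0}]'

```text
clock: 16.27
ee_pos: [606.5, -254.5, 22.4]
eef_rot: [-0.47, -3.102, 0.002]
force: [0.2, 0.5, -0.9]
gripper_width: 22.6
```

Call:
jog_arm --steps '[{"x": 0,"y": 0,"z": -1,"turn": 0},{"x": 0,"y": 0,"z": 0,"turn": 0},{"x": 0,"y": 0,"z": 0,"turn": 0}]'

```text
clock: 16.65
ee_pos: [606.8, -254.7, 22.2]
eef_rot: [-0.47, -3.103, 0.001]
force: [-0.5, -0.6, 1.3]
gripper_width: 22.5
```

Call:
jog_arm --steps '[{"x": 0,"y": 0,"z": 0,"turn": 0},{"x": 0,"y": 0,"z": 0,"turn": 0},{"x": 0,"y": 0,"z": 0,"turn": 0}]' --hand 0.2

```text
clock: 17.02
ee_pos: [607.0, -254.7, 21.9]
eef_rot: [-0.47, -3.103, 0.002]
force: [0.1, 0.3, -0.6]
gripper_width: 51.3
```

Call:
jog_arm --steps '[{"x": 0,"y": 0,"z": 15,"turn": 0},{"x": 0,"y": 0,"z": 35,"turn": 0},{"x": 0,"y": 0,"z": 50,"turn": 0},{"x": 0,"y": 0,"z": 20,"turn": 0},{"x": 0,"y": 0,"z": 0,"turn": 0}]'

```text
clock: 17.65
ee_pos: [606.8, -255.1, 149.2]
eef_rot: [-0.471, -3.105, 0.003]
force: [0.1, 0.3, -0.8]
gripper_width: 51.5
```

Call:
jog_arm --steps '[{"x": -10,"y": 40,"z": 0,"turn": 0},{"x": -16,"y": 57,"z": 0,"turn": 0},{"x": -16,"y": 57,"z": 0,"turn": 0},{"x": -16,"y": 57,"z": 0,"turn": 0},{"x": -16,"y": 57,"z": 0,"turn": 0},{"x": -16,"y": 57,"z": 0,"turn": 0},{"x": -16,"y": 57,"z": 0,"turn": 0},{"x": -14,"y": 45,"z": 0,"turn": 0}]'

```text
clock: 18.65
ee_pos: [478.6, 178.9, 145.1]
eef_rot: [-0.482, -3.1, 0.01]
force: [1.3, -1.0, -0.1]
gripper_width: 51.3
```

Call:
jog_arm --steps '[{"x": -4,"y": 20,"z": -10,"turn": 0},{"x": 0,"y": 0,"z": -10,"turn": 0},{"x": 0,"y": 0,"z": 0,"turn": 0},{"x": 0,"y": 0,"z": 0,"turn": 0}]'

```text
clock: 19.15
ee_pos: [473.0, 199.1, 122.3]
eef_rot: [-0.478, -3.098, 0.014]
force: [-0.4, -0.2, 0.2]
gripper_width: 51.2
```

```bash
python3 capchk.py yellow side top; python3 capchk.py green side; python3 capchk.py red side
```

```text
top yellow 231 [393. 188.] n>30mm 82 ztop 56.9 mean of high [ 602.9 -248.2   67.2]
side green 94 [333. 142.] n>30mm 1 ztop 14.2 mean of high [367.6 737.6 724.8]
side green 82 [282. 289.] n>30mm 82 ztop 58.8 mean of high [475.8 212.5  64.6]
side red 71 [287. 261.] n>30mm 2 ztop 15.4 mean of high [486.4  99.   37.1]
side red 42 [303. 265.] n>30mm 0 ztop 15.5 mean of high
```

Yellow is seated (cap top at 56 mm). Now green.

Call:
jog_arm --steps '[{"x": 3,"y": 8,"z": 0,"turn": 0},{"x": 0,"y": 0,"z": -15,"turn": 0},{"x": 0,"y": 0,"z": -15,"turn": 0},{"x": 0,"y": 0,"z": 0,"turn": 0},{"x": 0,"y": 0,"z": 0,"turn": 0}]'

```text
clock: 19.98
ee_pos: [476.1, 208.3, 90.2]
eef_rot: [-0.477, -3.098, 0.013]
force: [0.7, 0.7, 0.3]
gripper_width: 51.2
```

Call:
jog_arm --steps '[{"x": 0,"y": -1,"z": -20,"turn": 0},{"x": 0,"y": 0,"z": -25,"turn": 0},{"x": 0,"y": 0,"z": -10,"turn": 0},{"x": 0,"y": 0,"z": 0,"turn": 0},{"x": 0,"y": 0,"z": 0,"turn": 0}]'

```text
clock: 20.6
ee_pos: [477.7, 207.9, 35.9]
eef_rot: [-0.478, -3.101, 0.01]
force: [0.4, -0.2, 0.0]
gripper_width: 51.0
```

Call:
jog_arm --steps '[{"x": -1,"y": -1,"z": -10,"turn": 0},{"x": 0,"y": 0,"z": -6,"turn": 0},{"x": 0,"y": 0,"z": 0,"turn": 0},{"x": 0,"y": 0,"z": 0,"turn": 0}]'

```text
clock: 21.1
ee_pos: [477.3, 207.2, 20.0]
eef_rot: [-0.478, -3.103, 0.007]
force: [-0.2, 0.8, 0.1]
gripper_width: 51.6
```

Call:
jog_arm --steps '[{"x": 0,"y": 0,"z": 0,"turn": 0},{"x": 0,"y": 0,"z": 0,"turn": 0},{"x": 0,"y": 0,"z": 0,"turn": 0},{"x": 0,"y": 0,"z": 0,"turn": 0}]' --hand -1

```text
clock: 21.6
ee_pos: [477.4, 207.2, 20.2]
eef_rot: [-0.478, -3.103, 0.007]
force: [-0.3, -0.6, -0.4]
gripper_width: 22.6
```

Call:
jog_arm --steps '[{"x": 0,"y": 0,"z": 15,"turn": 0},{"x": 0,"y": 0,"z": 35,"turn": 0},{"x": 0,"y": 0,"z": 50,"turn": 0},{"x": 0,"y": 0,"z": 10,"turn": 0},{"x": 0,"y": 0,"z": 0,"turn": 0}]'

```text
clock: 22.22
ee_pos: [476.7, 206.8, 135.9]
eef_rot: [-0.479, -3.103, 0.007]
force: [0.3, 0.1, -1.7]
gripper_width: 22.6
```

Call:
jog_arm --steps '[{"x": 0,"y": -40,"z": 0,"turn": 0},{"x": 0,"y": -55,"z": 0,"turn": 0},{"x": 0,"y": -55,"z": 0,"turn": 0},{"x": 0,"y": -55,"z": 0,"turn": 0},{"x": 0,"y": -55,"z": 0,"turn": 0},{"x": 0,"y": -55,"z": 0,"turn": 0},{"x": 0,"y": -55,"z": 0,"turn": 0},{"x": 0,"y": -55,"z": 0,"turn": 0}]'

```text
clock: 23.22
ee_pos: [470.1, -224.6, 127.7]
eef_rot: [-0.458, -3.094, 0.009]
force: [1.3, 1.1, -1.5]
gripper_width: 22.7
```

Call:
jog_arm --steps '[{"x": 0,"y": -48,"z": 0,"turn": 0},{"x": 0,"y": -40,"z": 0,"turn": 0},{"x": 0,"y": -25,"z": 0,"turn": 0},{"x": 0,"y": -10,"z": 0,"turn": 0},{"x": 0,"y": 0,"z": 0,"turn": 0},{"x": 0,"y": 0,"z": 0,"turn": 0}]'

```text
clock: 23.98
ee_pos: [464.8, -352.8, 120.8]
eef_rot: [-0.466, -3.082, 0.006]
force: [-0.0, 0.3, -1.9]
gripper_width: 22.7
```

Call:
jog_arm --steps '[{"x": 3,"y": -8,"z": -15,"turn": 0},{"x": 0,"y": 0,"z": -25,"turn": 0},{"x": 0,"y": 0,"z": -25,"turn": 0},{"x": 0,"y": 0,"z": -5,"turn": 0},{"x": 0,"y": 0,"z": 0,"turn": 0},{"x": 0,"y": 0,"z": 0,"turn": 0}]'

```text
clock: 24.72
ee_pos: [470.5, -357.8, 47.2]
eef_rot: [-0.456, -3.085, 0.004]
force: [-0.3, 0.1, -1.0]
gripper_width: 22.9
```

```bash
python3 snap.py g1;  python3 capchk.py yellow side
```

```text
[ 470.5 -357.8   47.2] [ 0.26  0.63  0.43  1.85 -0.35  0.76  2.15]
side yellow 39 [274. 143.] n>30mm 39 ztop 55.0 mean of high [ 607.7 -251.3   52.4]
side yellow 117 [273. 159.] n>30mm 3 ztop 14.6 mean of high [367.6 737.6 724.8]
```

View pics/g1.png

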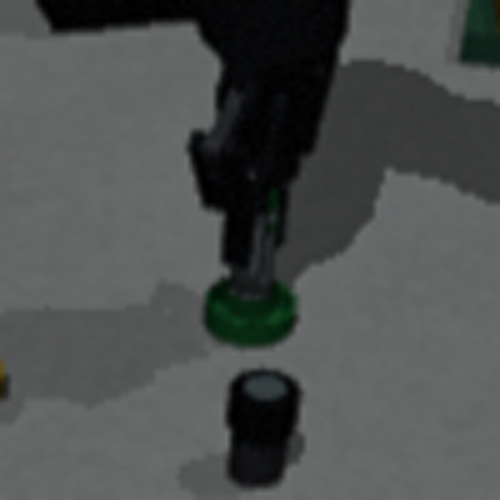

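The barrel (258,280) is over the green cup (250,308), a couple of mm off in x. The eyepiece is untouched. I'll correct and lower.

Call:
jog_arm --steps '[{"x": -3,"y": -3,"z": -6,"turn": 0},{"x": 0,"y": 0,"z": -9,"turn": 0},{"x": 0,"y": 0,"z": -4,"turn": 0},{"x": 0,"y": 0,"z": 0,"turn": 0},{"x": 0,"y": 0,"z": 0,"turn": 0}]'

```text
clock: 25.45
ee_pos: [467.6, -361.5, 27.7]
eef_rot: [-0.457, -3.086, 0.004]
force: [-0.2, -0.7, -1.0]
gripper_width: 22.7
```

Call:
jog_arm --steps '[{"x": 0,"y": 0,"z": -2,"turn": 0},{"x": 0,"y": 0,"z": -1.5,"turn": 0},{"x": 0,"y": 0,"z": 0,"turn": 0},{"x": 0,"y": 0,"z": 0,"turn": 0}]'

```text
clock: 25.95
ee_pos: [467.8, -361.6, 24.4]
eef_rot: [-0.457, -3.087, 0.005]
force: [0.5, 0.9, -1.7]
gripper_width: 22.8
```

Call:
jog_arm --steps '[{"x": 0,"y": 0,"z": -1,"turn": 0},{"x": 0,"y": 0,"z": 0,"turn": 0},{"x": 0,"y": 0,"z": 0,"turn": 0}]'

```text
clock: 26.32
ee_pos: [468.0, -361.8, 24.4]
eef_rot: [-0.457, -3.088, 0.005]
force: [-0.3, -0.1, -1.6]
gripper_width: 22.9
```

Call:
jog_arm --steps '[{"x": 0,"y": 0,"z": 0,"turn": 0},{"x": 0,"y": 0,"z": 0,"turn": 0},{"x": 0,"y": 0,"z": 0,"turn": 0}]' --hand 0.2

```text
clock: 26.7
ee_pos: [468.3, -361.9, 24.4]
eef_rot: [-0.457, -3.088, 0.005]
force: [0.2, 0.7, 0.1]
gripper_width: 51.3
```

Call:
jog_arm --steps '[{"x": 0,"y": 0,"z": 15,"turn": 0},{"x": 0,"y": 0,"z": 35,"turn": 0},{"x": 0,"y": 0,"z": 50,"turn": 0},{"x": 0,"y": 0,"z": 20,"turn": 0},{"x": 0,"y": 0,"z": 0,"turn": 0}]'

```text
clock: 27.32
ee_pos: [467.9, -362.4, 151.6]
eef_rot: [-0.459, -3.089, 0.006]
force: [-0.1, -0.2, -1.1]
gripper_width: 51.5
```

Call:
jog_arm --steps '[{"x": 0,"y": 40,"z": 0,"turn": 0},{"x": 0,"y": 55,"z": 0,"turn": 0},{"x": 0,"y": 55,"z": 0,"turn": 0},{"x": 0,"y": 55,"z": 0,"turn": 0},{"x": 0,"y": 50,"z": 0,"turn": 0},{"x": 0,"y": 30,"z": 0,"turn": 0},{"x": 0,"y": 12,"z": 0,"turn": 0},{"x": 0,"y": 0,"z": 0,"turn": 0}]'

```text
clock: 28.32
ee_pos: [463.1, -57.6, 147.9]
eef_rot: [-0.46, -3.084, 0.011]
force: [-0.1, 0.5, 0.4]
gripper_width: 50.9
```

Call:
jog_arm --steps '[{"x": 0,"y": 0,"z": 0,"turn": 0},{"x": 0,"y": 0,"z": 0,"turn": 0}]'

```text
clock: 28.58
ee_pos: [463.0, -60.5, 147.8]
eef_rot: [-0.466, -3.084, 0.012]
force: [-0.8, 1.2, -0.5]
gripper_width: 51.2
```

```bash
python3 capchk.py green side top; python3 capchk.py blue side
```

```text
top green 82 [446. 242.] n>30mm 65 ztop 63.8 mean of high [ 467.9 -358.1   60.3]
top green 36 [438. 251.] n>30mm 0 ztop 15.8 mean of high 
side blue 62 [317. 198.] n>30mm 61 ztop 63.5 mean of high [461.9 -57.   61.3]
side blue 787 [273. 389.] n>30mm 1 ztop 15.5 mean of high [367.6 737.6 724.8]
```

Green is seated (top at about 62 mm). Now blue.

Call:
jog_arm --steps '[{"x": -1,"y": 4,"z": -10,"turn": 0},{"x": 0,"y": 0,"z": -30,"turn": 0},{"x": 0,"y": 0,"z": -10,"turn": 0},{"x": 0,"y": 0,"z": 0,"turn": 0},{"x": 0,"y": 0,"z": 0,"turn": 0}]'

```text
clock: 29.35
ee_pos: [462.1, -55.9, 96.2]
eef_rot: [-0.467, -3.084, 0.012]
force: [-0.0, -0.3, 0.7]
gripper_width: 50.7
```

Call:
jog_arm --steps '[{"x": 0,"y": 0,"z": -20,"turn": 0},{"x": 0,"y": 0,"z": -25,"turn": 0},{"x": 0,"y": 0,"z": -10,"turn": 0},{"x": 0,"y": 0,"z": 0,"turn": 0},{"x": 0,"y": 0,"z": 0,"turn": 0}]'

```text
clock: 29.98
ee_pos: [465.5, -55.8, 43.6]
eef_rot: [-0.467, -3.091, 0.009]
force: [-0.6, 0.2, -0.3]
gripper_width: 51.0
```

Call:
jog_arm --steps '[{"x": -4,"y": 0,"z": -12,"turn": 0},{"x": 0,"y": 0,"z": -8,"turn": 0},{"x": -1,"y": 0,"z": 0,"turn": 0},{"x": 0,"y": 0,"z": 0,"turn": 0}]'

```text
clock: 30.48
ee_pos: [460.7, -55.7, 23.2]
eef_rot: [-0.467, -3.092, 0.008]
force: [0.0, -0.2, -0.5]
gripper_width: 51.4
```

Call:
jog_arm --steps '[{"x": 0,"y": 0,"z": 0,"turn": 0},{"x": 0,"y": 0,"z": 0,"turn": 0},{"x": 0,"y": 0,"z": 0,"turn": 0},{"x": 0,"y": 0,"z": 0,"turn": 0}]' --hand -1

```text
clock: 30.98
ee_pos: [460.9, -55.7, 23.5]
eef_rot: [-0.467, -3.093, 0.008]
force: [-0.2, 0.1, -1.3]
gripper_width: 22.8
```

Call:
jog_arm --steps '[{"x": 0,"y": 0,"z": 15,"turn": 0},{"x": 0,"y": 0,"z": 35,"turn": 0},{"x": 0,"y": 0,"z": 50,"turn": 0},{"x": 0,"y": 0,"z": 20,"turn": 0},{"x": 0,"y": 0,"z": 0,"turn": 0}]'

```text
clock: 31.6
ee_pos: [460.0, -56.1, 150.0]
eef_rot: [-0.469, -3.093, 0.008]
force: [0.5, -0.1, -2.0]
gripper_width: 22.8
```

Call:
jog_arm --steps '[{"x": 0,"y": 40,"z": 0,"turn": 0},{"x": 0,"y": 55,"z": 0,"turn": 0},{"x": 0,"y": 55,"z": 0,"turn": 0},{"x": 0,"y": 55,"z": 0,"turn": 0},{"x": 0,"y": 55,"z": 0,"turn": 0},{"x": 0,"y": 55,"z": 0,"turn": 0},{"x": 0,"y": 45,"z": 0,"turn": 0},{"x": 0,"y": 30,"z": 0,"turn": 0}]'

```text
clock: 32.6
ee_pos: [454.7, 341.3, 144.6]
eef_rot: [-0.48, -3.086, 0.017]
force: [0.4, -0.4, -1.4]
gripper_width: 23.0
```

Call:
jog_arm --steps '[{"x": 0,"y": 15,"z": 0,"turn": 0},{"x": 0,"y": 0,"z": 0,"turn": 0},{"x": 0,"y": 0,"z": 0,"turn": 0}]'

```text
clock: 32.98
ee_pos: [453.4, 355.9, 142.2]
eef_rot: [-0.477, -3.085, 0.023]
force: [0.3, -0.6, -1.9]
gripper_width: 22.9
```

Call:
jog_arm --steps '[{"x": -3,"y": 12,"z": -15,"turn": 0},{"x": 0,"y": 0,"z": -30,"turn": 0},{"x": 0,"y": 0,"z": -30,"turn": 0},{"x": 0,"y": 0,"z": -10,"turn": 0},{"x": 0,"y": 0,"z": 0,"turn": 0},{"x": 0,"y": 0,"z": 0,"turn": 0}]'

```text
clock: 33.72
ee_pos: [451.0, 366.2, 53.9]
eef_rot: [-0.486, -3.084, 0.022]
force: [0.3, 0.2, -2.0]
gripper_width: 22.6
```

```bash
python3 snap.py b1
```

```text
[451.  366.2  53.9] [-0.99  0.59  0.32  1.86 -0.27  0.76  0.74]
```

View pics/b1.png

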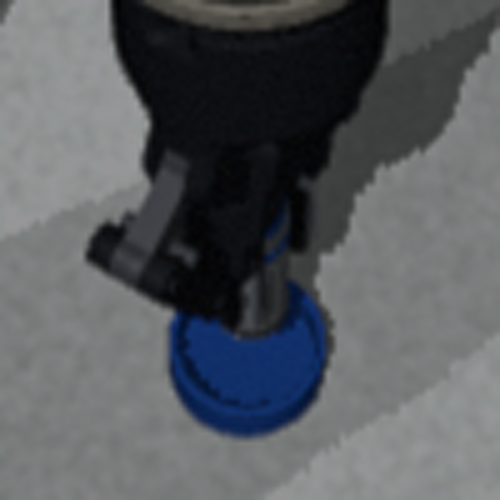

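Barrel (262,325) is over the blue cup (248,360). After the height parallax it is within about 3 mm, so I'll lower it.

Call:
jog_arm --steps '[{"x": 0,"y": 3,"z": -8,"turn": 0},{"x": 0,"y": 0,"z": -10,"turn": 0},{"x": 0,"y": 0,"z": -5,"turn": 0},{"x": 0,"y": 0,"z": 0,"turn": 0},{"x": 0,"y": 0,"z": 0,"turn": 0}]'

```text
clock: 34.4
ee_pos: [451.6, 370.3, 30.7]
eef_rot: [-0.486, -3.085, 0.018]
force: [0.7, 0.3, -1.6]
gripper_width: 22.9
```

Call:
jog_arm --steps '[{"x": 0,"y": -1,"z": -2,"turn": 0},{"x": 0,"y": 0,"z": -1.5,"turn": 0},{"x": 0,"y": 0,"z": 0,"turn": 0},{"x": 0,"y": 0,"z": 0,"turn": 0}]'

```text
clock: 34.9
ee_pos: [451.9, 369.2, 27.7]
eef_rot: [-0.487, -3.085, 0.017]
force: [0.5, -0.2, -1.4]
gripper_width: 22.7
```

Bottom should be at 27.7−23.4 ≈ 4.3 mm; a last 0.7 mm, then release.

Call:
jog_arm --steps '[{"x": 0,"y": 0,"z": -1,"turn": 0},{"x": 0,"y": 0,"z": 0,"turn": 0},{"x": 0,"y": 0,"z": 0,"turn": 0}]'

```text
clock: 35.28
ee_pos: [452.1, 369.4, 27.7]
eef_rot: [-0.487, -3.086, 0.016]
force: [1.0, -0.2, -1.2]
gripper_width: 23.0
```

Call:
jog_arm --steps '[{"x": 0,"y": 0,"z": 0,"turn": 0},{"x": 0,"y": 0,"z": 0,"turn": 0},{"x": 0,"y": 0,"z": 0,"turn": 0}]' --hand 0.2

```text
clock: 35.65
ee_pos: [452.4, 369.6, 27.6]
eef_rot: [-0.487, -3.086, 0.015]
force: [-0.2, -0.1, 0.1]
gripper_width: 51.1
```

Call:
jog_arm --steps '[{"x": 0,"y": 0,"z": 15,"turn": 0},{"x": 0,"y": 0,"z": 35,"turn": 0},{"x": 0,"y": 0,"z": 50,"turn": 0},{"x": 0,"y": 0,"z": 50,"turn": 0},{"x": 0,"y": 0,"z": 30,"turn": 0},{"x": 0,"y": 0,"z": 0,"turn": 0},{"x": -30,"y": 40,"z": 0,"turn": 0},{"x": -30,"y": 50,"z": 0,"turn": 0}]'

```text
clock: 36.65
ee_pos: [395.0, 455.2, 219.7]
eef_rot: [-0.506, -3.088, 0.012]
force: [0.5, 0.2, 0.5]
gripper_width: 51.0
```

Call:
jog_arm --steps '[{"x": -30,"y": 50,"z": 0,"turn": 0},{"x": -20,"y": 30,"z": 0,"turn": 0},{"x": 0,"y": 0,"z": 0,"turn": 0},{"x": 0,"y": 0,"z": 0,"turn": 0}]'

```text
clock: 37.15
ee_pos: [338.3, 539.5, 217.4]
eef_rot: [-0.496, -3.087, 0.017]
force: [0.4, -0.6, 0.0]
gripper_width: 51.0
```

```bash
for c in red yellow green blue; do python3 capchk.py $c side top; done; python3 - <<'E'
from rig import vision
from h import *
c=vision.camera("top"); cv2.imwrite("pics/end.png",c["frame"][:,:,::-1]); d,o,P=geom(c)
for nm,(u,v),z in(("jar",(173,186),55),("eye",(389,253),52)):
    w=P[v-14:v+15,u-14:u+15].reshape(-1,3); w=w[abs(w[:,2]-z)<5]; print(nm,len(w),np.median(w,0).round())
E
```

```text
side red 78 [296. 249.] n>30mm 78 ztop 50.1 mean of high [476.7  94.   47.5]
side red 274 [296. 263.] n>30mm 22 ztop 33.4 mean of high [461.  187.8 128. ]
top red 315 [246. 244.] n>30mm 91 ztop 51.1 mean of high [470.6  91.7  71.7]
side yellow 41 [274. 144.] n>30mm 41 ztop 55.4 mean of high [ 606.5 -251.    52.6]
side yellow 75 [269. 158.] n>30mm 0 ztop 15.1 mean of high 
top yellow 227 [393. 188.] n>30mm 83 ztop 57.3 mean of high [ 603.  -248.1   66.8]
top green 107 [445. 242.] n>30mm 74 ztop 63.4 mean of high [ 467.5 -358.1   60. ]
top green 72 [437. 250.] n>30mm 0 ztop 16.4 mean of high 
side blue 155 [273. 370.] n>30mm 155 ztop 68.1 mean of high [453.7 370.1  66.2]
side blue 532 [273. 391.] n>30mm 30 ztop 49.8 mean of high [446.1 401.2  96.9]
top blue 82 [118. 250.] n>30mm 74 ztop 71.0 mean of high [451.7 369.4  66.8]
top blue 68 [130. 248.] n>30mm 3 ztop 19.3 mean of high [461.2 363.   36.5]
top blue 84 [126. 260.] n>30mm 0 ztop 18.2 mean of high 
jar 214 [592. 267.  55.]
eye 193 [ 446. -228.   51.]
```

View pics/end.png

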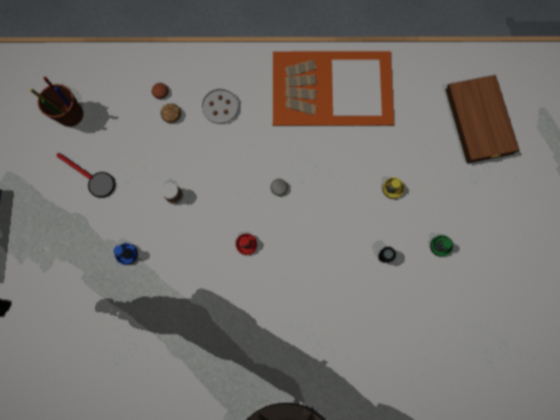

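The last picture shows all four objectives upright in their cups: red (246,244), yellow (393,188), green (442,245), blue (126,254). The jar and eyepiece haven't moved.

```bash
python3 -c "
from rig import arm
print(arm.finish_job())"
```

```text
the job is handed in; nothing more can be done
None
```

All four objectives now stand in the cups of their own colour. I placed them in order (red, yellow, green, blue) with no drops or re-grasps, and handed the job in at about 37 s of the 112 s allowed; it reports no verdict.

**Last checks:**
- **Seating:** the cap tops read about 50, 56, 62 and 68 mm, which is each objective's height plus the 4 mm cup floor. The top camera read blue and yellow 1–3 mm higher, within depth noise.
- **Centring:** each objective is about 5 mm or less from its cup's estimated centre, against a limit of 13 mm.
- **Eyepiece and jar:** both are within about 1 mm of where they started. The gripper is clear of everything.

**What was weaker or disagreed:**
- **Cup positions:** the two cameras differed by up to 5 mm in y, most for yellow and green, so I used values in between.
- **Touchdown force:** it was lost in sensor noise at set-down, so I released on the computed height, within about 1 mm of the floor.
- **Green's final check:** it rests on the top camera alone, because the final side-view colour check did not pick green up.

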